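# Shut the spice mill and hold its pulse button at half

## Robot

A 6-joint arm with a two-finger parallel gripper is mounted at the origin on the work surface. World frame = base frame: x ahead of the robot, y to its left, z up, the work surface at z = 0. Lengths are in m, angles in degrees, forces in N, time in s.
With the tool pointing down it reaches from about 0.25 to 0.725 m from the base axis. Payload 9.7 kg.
Tool frame: the origin (TCP) lies midway between the tips of the shut fingers; the grasp point (between the pads) lies 19 mm behind it (bot.hold_point_z is the distance from the TCP to the grasp point, in m); z points along the fingers, y is the line along which they close (so a half turn about z gives the same grasp; the last joint's range is limited). The gripper opens to 85 mm and grips with 20 to 120 N. Pads are 22 mm wide; open, the fingers measure 114 mm over their backs; the gripper's body (76 mm by 85 mm) begins 54 mm behind the grasp point. The pads swing forward as they close: fully open they stand 13 mm farther back than shut.
Start: joints at [-74.886, 4.979, 10.078, 95.1, 0, 90], TCP at [0.143, -0.531, 0.231] pointing down, gripper open.
Joint ranges: [-179.16, 179.16], [-48.56, 103.87], [-65.8, 70.77], [-126.05, 130.52], [-82.76, 87.17], [-180, 180]. Speed limits (degrees/s): [127.2, 127.2, 147.25, 180, 180, 180].

## Interface

Orientations are given as [roll, pitch, yaw] about the fixed x, y, z axes, in that order (R = Rz(yaw) Ry(pitch) Rx(roll)).
In Python, from workcell import bot gives the robot as it stands.
- The arm moves only by the tool play_rows, never from a script. Its argument "steps" is a list that holds one entry, the list of rows, each a list of 4 numbers: the shift along the tool's x, y, z in m, then the turn about the tool's z in rad. In form: [[[tx, ty, tz, yaw], ...]]. A call has exactly 5 rows; each row shifts and turns the commanded pose from where the row before left it, along the tool's axes as they then stand; what a row does not reach is not made up. A row lasts 1/12 s, in which the tool goes at most 41.7 mm and 7.16 degrees, less where a joint would pass 70% of its speed; a pose out of reach is approached as far as the arm can. A call is refused whole if a number of a shift passes 0.0417 or a number of a turn 0.125, either way. A call with a gripper value outside its range is refused whole. "gripper" is the finger opening in m, from 0 to 0.0854, set as the call begins (left out, the last holds). The fingers move at their own pace and stop on an object; "squeeze" is the grip in N (left out, the last holds). Time passes only in rows, so rows that do not move let the fingers close, or fill a call up. It gives the time, the measured TCP pose, the force, the opening and the grip force at its end, in the units of the state.
- bot.get_obs(): the state, without advancing time (a new reading comes with each control period).
- bot.camera(name): name is "scene" or "top" or "wrist"; returns a dict with "img" (420x560x3 uint8, blue, green, red), "vfov" (degrees; the focal length in pixels is half the picture's height over the tangent of half this angle, whatever the lens; pixels are square), "cx", "cy" (the principal point, pixels), "xyz" and "attitude" of the camera in the world. Camera axes: x right, y down, z forward; pixel columns grow to the right and rows downward; lengths in m; the calibration is good to about 2 mm. A picture is of the moment at which its call begins. There is no depth.
- bot.job_done(): hands the job in; it is judged then, once.
The state is a dict: "time": time; "q": joint angles; "qd": joint speeds; "joint_efforts": joint torques, N m; "ee_pos": TCP position; "tcp_rot": TCP orientation; "wrist_force": force on the tool from outside, world axes, zero at the start; "torque": the same for the moment, N m; "opening": finger opening in m; "grasp_force": force on a finger pad.
Only numpy, scipy, OpenCV 4.12 (cv2) and the standard library are available. Lean on these libraries where they do the work, as an engineer would, in place of code of your own. Each camera call takes 0.05 s, during which the arm holds its last target. There are 200 camera calls.

## Task

Slide the steel cover of the blue spice mill fully shut over its grinding well, and only then press the orange pulse button straight down with the fingertips to half of its travel (12 of 24 mm: the white lower half of its stem has gone into the collar, the green half still shows), never all the way to the bottom. Finish while still holding the button down at half travel, with the cover still shut; do not let go. Leave the other things on the counter where they stand.

Things in the scene. Friction and masses are not known exactly. Their poses are not given: they have to be found in the camera images.
- mill: Blue countertop spice mill, fixed to the counter, footprint 180 mm (its x) by 360 mm (its y), housing top 100 mm above the counter. Origin: centre of its underside. Its z is up. The well, 90 x 90 mm and open at the top, is centred at x 0, y +100 mm; the button at x 0, y -115 mm. Two rails (to 110 mm above the counter, 10 mm wide, at x +-58 mm, from y -55 to y +160 mm) guide the cover and an end stop bar (8 mm wide, to 108 mm) lies across y +156 mm.
- cover (a joint): How far the slide cover is open, in m: 0 fully shut over the well (against its end), 0.09 fully open. It shuts along the mill's +y and opens along -y. It slides with about 2.5 N of friction and stays where it is left; it starts 45 to 85 mm open.
- cover_grip (a point): Centre of the top of the black upright fin on the cover. The fin is 56 mm long along the mill's x, 12 mm thick along the mill's y and stands 40 mm above the cover plate; its top is 146 mm above the counter. The steel plate is 104 x 104 mm, 4 mm thick, centred under the fin, its upper face 106 mm above the counter. With the cover shut this point is at the mill's x 0, y +100 mm.
- pulse (a joint): How far the pulse button is pressed down, in m: 0 up (at rest), 0.012 half, 0.024 at the bottom. A spring drives it back up at once when released: pressing takes about 3.5 N to start, 7 N at half, 11 N at the bottom.
- pulse_top (a point): Centre of the flat top of the orange pulse button, a round cap of 44 mm diameter and 14 mm thickness, at rest 148 mm above the counter, moving straight down when pressed. Under the cap stands its stem (30 mm diameter, upper half green, lower half white) in a dark steel collar of 68 mm diameter whose top is 108 mm above the counter.
- dabba: Bystander: closed round steel spice box, 176 mm diameter, 76 mm high with its knob; origin at the centre of its underside.
- bowl: Bystander: glass bowl, 140 mm diameter, 60 mm high; origin at the centre of its underside.
- lid: Bystander: flat green silicone lid with a knob, 130 mm diameter, 33 mm high; origin at the centre of its underside.
- jar: Bystander: amber glass jar with a brass cap, 72 mm diameter, 110 mm high; origin at the centre of its underside.

How it is judged:
By the outcome, as a careful person would: the job done as asked, in the order asked, and still so for the second after the job is handed in, while the arm keeps its last pose, push and grip.
It also fails if it takes over 40 s, if anything falls off the work surface, if the arm or the gripper's body presses on something with over 40 N, if the wrist force passes 120 N, or if a joint passes its speed limit or range.

## Working session

There is one attempt and no reset: what is moved stays moved. The work goes in short steps, Python scripts to look and compute and a tool call to move; the robot and the scene stay as the last step left them, time stands still between calls to the robot, and variables do not carry over. Pictures are saved under pics/ and viewed, at most 10 in all, crops included, and the job is handed in when it is done.

Besides the shell and the picture viewer there is one more tool, called as name(argument=value, ...) on one line, values as JSON. play_rows: Moves the arm, as the interface text tells. Its arguments: {"type":"object","properties":{"steps":{"type":"array","items":{"type":"array","items":{"type":"array","items":{"type":"number"}}}},"gripper":{"type":"number"},"squeeze":{"type":"number"}},"required":["steps"]}

```bash
mkdir -p pics; cat > h.py <<'E'
import numpy as np, cv2
from scipy.spatial.transform import Rotation as R
from workcell import bot
def cal(c):
    a=np.array(c["attitude"],float)
    M=a if a.shape==(3,3) else R.from_euler("xyz",a,degrees=True).as_matrix()
    return M,np.array(c["xyz"]),c["img"].shape[0]/2/np.tan(np.radians(c["vfov"]/2)),c["cx"],c["cy"]
def pix2z(c,u,v,z):
    M,p,f,cx,cy=cal(c); d=M@np.array([(u-cx)/f,(v-cy)/f,1]); return p+d*(z-p[2])/d[2]
def proj(c,P):
    M,p,f,cx,cy=cal(c); q=M.T@(np.array(P)-p); return [cx+f*q[0]/q[2],cy+f*q[1]/q[2]]
E
python3 - <<'E'
from h import *
import pickle
for n in ("top","scene"):
    c=bot.camera(n); pickle.dump(c,open(n+".pkl","wb"))
    cv2.imwrite(f"pics/{n}0.png",cv2.resize(c["img"],(800,600)))
    print({k:v for k,v in c.items() if k!="img"})
print(bot.get_obs())
E
```

```text
{'vfov': 45.982556492398956, 'cx': 282.2153664444943, 'cy': 213.96691947382828, 'xyz': array([0.25917463, 0.00383008, 1.51450001]), 'attitude': array([-169.00107765,   -0.78622983,  -89.43468566])}
{'vfov': 46.75015646778882, 'cx': 276.52375692818674, 'cy': 210.4584512980894, 'xyz': array([ 1.17293454, -0.9183588 ,  1.10261643]), 'attitude': array([-1.31393498e+02,  8.66905651e-02,  3.59138411e+01])}
{'time': 0.1, 'q': array([-7.48856387e+01,  5.00772852e+00,  1.00378862e+01,  9.51008305e+01,
       -6.74606737e-04,  9.00002636e+01]), 'qd': array([-0.03388846, -0.04723694,  0.08765207, -0.1424533 , -0.05976143,
       -0.00924574]), 'joint_efforts': array([ 9.94629918e-04, -5.21562445e+01,  4.65652728e+01,  1.59850088e-02,
        1.18945101e-05,  1.23980851e-05]), 'ee_pos': array([ 0.14334938, -0.53076032,  0.23064617]), 'tcp_rot': array([-1.79929327e+02,  6.74931332e-04,  1.51140985e+01]), 'wrist_force': array([ 0.81097094, -1.00373272,  0.12115355]), 'torque': array([-0.00070401, -0.02187783,  0.03050626]), 'grasp_force': 0.0, 'opening': 0.08537421202308738}
```

View pics/top0.png

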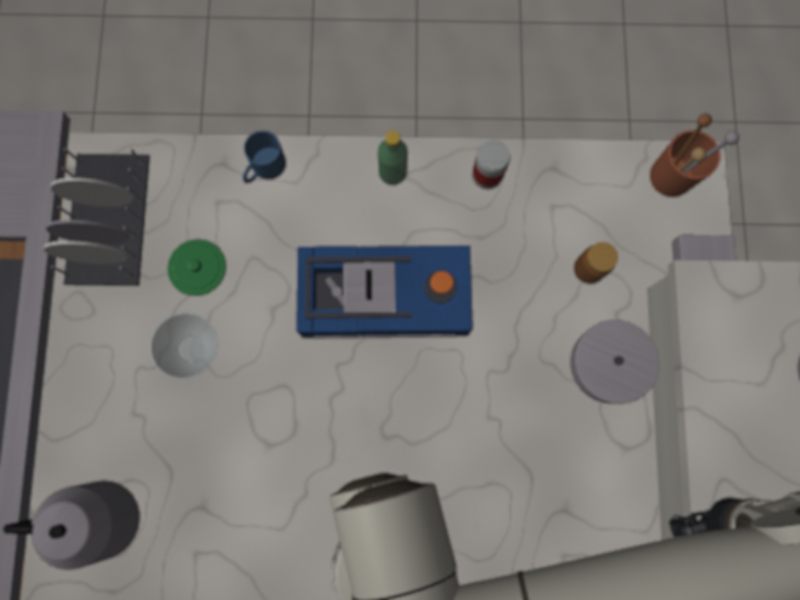

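View pics/scene0.png

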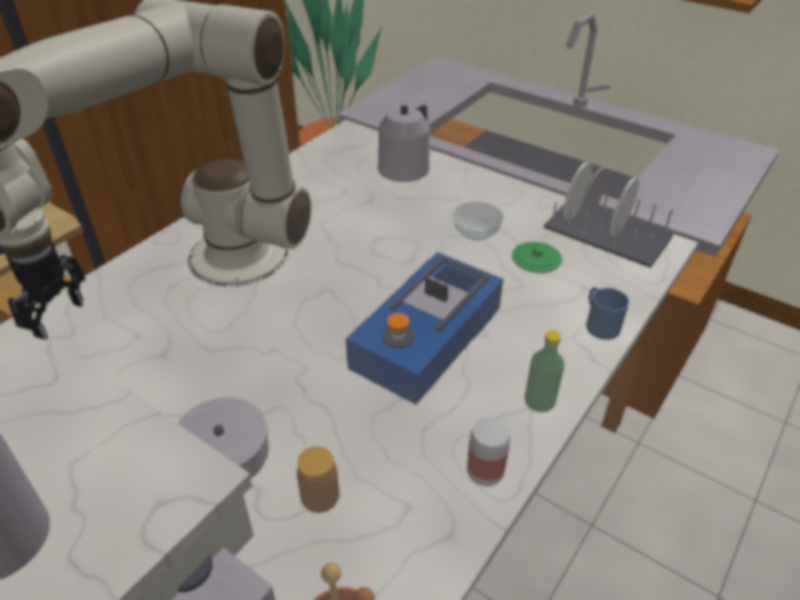

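The top view shows the mill's housing top from about (298,247) to (471,332). The fin is at (369,285) and the button at (441,283), in 800-px coordinates. The mill's +y points image-left, towards the well.

```bash
python3 - <<'E'
from h import *
import pickle
c=pickle.load(open("top.pkl","rb"));s=pickle.load(open("scene.pkl","rb"))
k=.7
for n,u,v,z in [("c1",298,248,.1),("c2",471,247,.1),("c3",471,331,.1),("c4",298,333,.1),("fin",369,285,.146),("btn",441,283,.148)]:
    print(n,pix2z(c,u*k,v*k,z).round(4))
for n,u,v,z in [("fin",437,283,.146),("btn",398,322,.148)]: print("scene",n,pix2z(s,u*k,v*k,z).round(4))
o=bot.get_obs(); print(R.from_euler("xyz",o["tcp_rot"],degrees=True).as_matrix().round(3))
E
```

```text
c1 [0.653  0.2057 0.1   ]
c2 [ 0.66   -0.1524  0.1   ]
c3 [ 0.4837 -0.1509  0.1   ]
c4 [0.4754 0.1989 0.1   ]
fin [0.5662 0.0558 0.146 ]
btn [ 0.5717 -0.0869  0.148 ]
scene fin [0.5746 0.0589 0.146 ]
scene btn [ 0.5794 -0.0911  0.148 ]
[[ 0.965  0.261 -0.   ]
 [ 0.261 -0.965  0.001]
 [-0.    -0.001 -1.   ]]
```

play_rows(steps=[[[0,0,-0.01,0.049],[0,0,-0.01,0.049],[0,0,-0.01,0.049],[0,0,-0.01,0.049],[0,0,-0.01,0.048]]], gripper=0)

```text
time: 0.52
ee_pos: [0.1434, -0.5308, 0.2814]
tcp_rot: [-180.0, 0.0, 1.0]
wrist_force: [0.2, 0.0, 0.7]
opening: 0.0256
grasp_force: 0.0
```

play_rows(steps=[[[0.0218,-0.0267,0,0],[0.0218,-0.0267,0,0],[0.0218,-0.0267,0,0],[0.0218,-0.0267,0,0],[0.0218,-0.0267,0,0]]])

```text
time: 0.93
ee_pos: [0.2503, -0.3939, 0.2809]
tcp_rot: [-180.0, 0.0, 1.1]
wrist_force: [0.6, -0.5, -0.1]
opening: -0.0004
grasp_force: 0.0
```

play_rows(steps=[[[0.0218,-0.0267,0,0],[0.0218,-0.0267,0,0],[0.0218,-0.0267,0,0],[0.0218,-0.0267,0,0],[0.0218,-0.0267,0,0]]])

```text
time: 1.35
ee_pos: [0.3567, -0.2582, 0.2811]
tcp_rot: [-180.0, 0.0, 1.1]
wrist_force: [0.0, -1.5, -0.4]
opening: -0.0002
grasp_force: 0.0
```

play_rows(steps=[[[0.0218,-0.0267,0,0],[0.0218,-0.0267,0,0],[0.0218,-0.0267,0,0],[0.0218,-0.0267,0,0],[0.0218,-0.0267,0,0]]])

```text
time: 1.77
ee_pos: [0.4631, -0.1224, 0.2811]
tcp_rot: [-180.0, 0.0, 1.1]
wrist_force: [0.2, -0.9, 0.5]
opening: 0.0005
grasp_force: 0.0
```

play_rows(steps=[[[0.0218,-0.0267,0,0],[0.0218,-0.0267,0,0],[0.0218,-0.0267,0,0],[0.0218,-0.0267,0,0],[0,0,0,0]]])

```text
time: 2.18
ee_pos: [0.5499, -0.0115, 0.2793]
tcp_rot: [-179.9, 0.1, 1.3]
wrist_force: [0.9, -0.3, -0.3]
opening: 0.0
grasp_force: 0.0
```

Close look from the wrist.

```bash
python3 - <<'E'
from h import *
import pickle
c=bot.camera("wrist"); pickle.dump(c,open("w1.pkl","wb"))
cv2.imwrite("pics/w1.png",cv2.resize(c["img"],(800,600)))
print({k:v for k,v in c.items() if k!="img"}); print(bot.get_obs()["ee_pos"])
E
```

```text
{'vfov': 62.1490661570959, 'cx': 278.79585820315543, 'cy': 209.19569618376002, 'xyz': array([ 0.61728125, -0.00948143,  0.42227956]), 'attitude': array([ 1.64757613e+02,  1.34496665e-01, -8.87615898e+01])}
[ 0.54855144 -0.01331258  0.27970606]
```

View pics/w1.png

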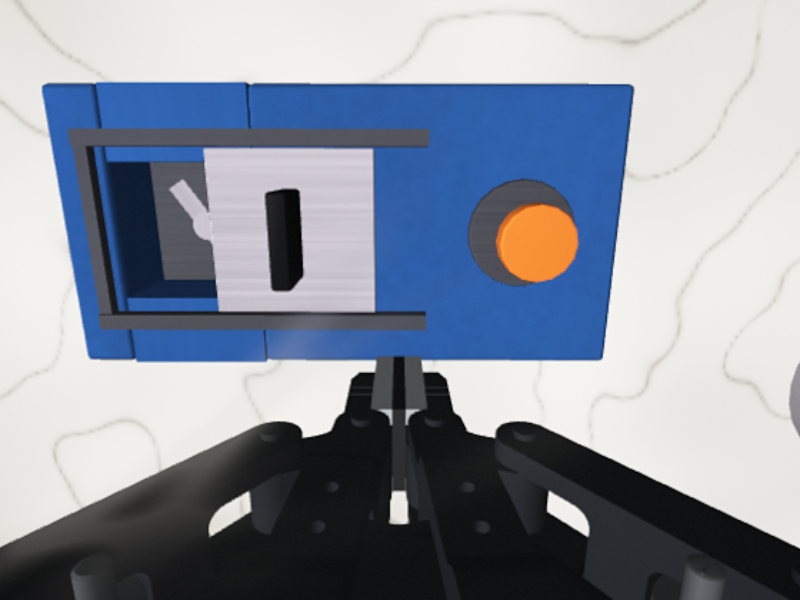

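The wrist view shows the cover partly open, with the fin top at about (280,240), the button cap at (538,243) and the housing corners at (44,85), (632,86), (602,358) and (90,358).

```bash
python3 - <<'E'
from h import *
import pickle
c=pickle.load(open("w1.pkl","rb"));k=.7
P={}
for n,u,v,z in [("c1",44,85,.1),("c2",632,86,.1),("c3",602,358,.1),("c4",90,358,.1),("fin",280,240,.146),("btn",538,243,.148),("coverR",375,230,.106),("coverL",211,230,.106)]:
    P[n]=pix2z(c,u*k,v*k,z); print(n,P[n].round(4))
print(sum(P[x] for x in("c1","c2","c3","c4"))/4)
y=(P["c1"]-P["c2"]+P["c4"]-P["c3"]);print(np.degrees(np.arctan2(-y[0],y[1])),np.linalg.norm(y)/2)
print(bot.get_obs()["ee_pos"],bot.get_obs()["time"])
E
```

```text
c1 [0.658  0.2053 0.1   ]
c2 [ 0.665 -0.148  0.1  ]
c3 [ 0.4901 -0.1526  0.1   ]
c4 [0.4821 0.2025 0.1   ]
fin [0.5745 0.0562 0.146 ]
btn [ 0.5763 -0.0871  0.148 ]
coverR [0.5761 0.0051 0.106 ]
coverL [0.5738 0.1093 0.106 ]
[0.57383254 0.02679655 0.1       ]
1.2112044037286178 0.3543445788862852
[ 0.54855144 -0.01331258  0.27970606] 2.2333
```

play_rows(steps=[[[0.01,-0.005,0.02,0],[0.01,-0.005,0.02,0],[0.006,-0.0055,0.02,0],[0,0,0.02,0],[0,0,0,0]]])

```text
time: 2.65
ee_pos: [0.5715, -0.0001, 0.197]
tcp_rot: [180.0, 0.4, 1.1]
wrist_force: [-0.1, -0.2, -1.2]
opening: 0.0001
grasp_force: 0.0
```

play_rows(steps=[[[0,0,0.02,0],[0,0,0.02,0],[0,0,0.02,0],[0,0,0.01,0],[0,0,0,0]]])

```text
time: 3.07
ee_pos: [0.5721, -0.0001, 0.13]
tcp_rot: [180.0, 0.2, 1.1]
wrist_force: [0.2, 0.8, -0.2]
opening: 0.0001
grasp_force: 0.0
```

play_rows(steps=[[[0.001,0,0.006,0],[0,-0.01,0,0],[0,-0.01,0,0],[0,-0.01,0,0],[0,-0.01,0,0]]])

```text
time: 3.48
ee_pos: [0.5739, 0.0275, 0.1262]
tcp_rot: [-179.4, -0.1, 2.5]
wrist_force: [-0.4, -0.6, -0.2]
opening: 0.0002
grasp_force: 0.0
```

play_rows(steps=[[[0,-0.008,0,0],[0,-0.008,0,0],[0,-0.008,0,0],[0,-0.008,0,0],[0,-0.008,0,0]]])

```text
time: 3.9
ee_pos: [0.5727, 0.048, 0.126]
tcp_rot: [-178.6, -0.0, 4.2]
wrist_force: [2.3, -2.5, -1.4]
opening: -0.0001
grasp_force: 1.4
```

```bash
python3 - <<'E'
from h import *
o=bot.get_obs()
for k,v in o.items(): print(k,np.round(v,3))
E
```

```text
time 3.9
q [  4.107   7.521   1.198  83.668   1.378 179.947]
qd [ 4.068  0.105  0.157  0.299  2.185 -0.084]
joint_efforts [ 1.1560e+00 -5.6087e+01  4.6971e+01  6.3000e-01  7.9400e-01 -3.7000e-02]
ee_pos [0.573 0.048 0.126]
tcp_rot [-1.78622e+02 -1.00000e-02  4.16000e+00]
wrist_force [ 2.258 -2.541 -1.398]
torque [-0.558 -0.341 -0.026]
grasp_force 1.354
opening -0.0
```

Joint 6 is at its limit, so I'll back off and turn a quarter the other way, which pushes with the pads' sides.

play_rows(steps=[[[0,0.015,0,0],[0,0.015,0,0],[0,0,0,-0.1168],[0,0,0,-0.1168],[0,0,0,-0.1168]]])

```text
time: 4.32
ee_pos: [0.5746, 0.0181, 0.1253]
tcp_rot: [-178.6, -0.5, 24.5]
wrist_force: [0.3, 0.3, 0.0]
opening: 0.0
grasp_force: 0.0
```

play_rows(steps=[[[0,0,0,-0.1168],[0,0,0,-0.1168],[0,0,0,-0.1168],[0,0,0,-0.1168],[0,0,0,-0.1168]]])

```text
time: 4.73
ee_pos: [0.5746, 0.0184, 0.1253]
tcp_rot: [-179.1, -1.1, 58.0]
wrist_force: [-1.1, 0.1, 0.2]
opening: 0.0002
grasp_force: 0.0
```

play_rows(steps=[[[0,0,0,-0.1168],[0,0,0,-0.1168],[0,0,0,-0.1168],[0,0,0,-0.1168],[0,0,0,-0.1168]]])

```text
time: 5.15
ee_pos: [0.5746, 0.0184, 0.1253]
tcp_rot: [-179.9, -1.4, 91.5]
wrist_force: [-0.2, 0.7, 0.4]
opening: 0.0
grasp_force: 0.0
```

play_rows(steps=[[[0.008,0,0,0],[0.008,0,0,0],[0.008,0,0,0],[0.008,0,0,0],[0.008,0,0,0]]])

```text
time: 5.57
ee_pos: [0.5738, 0.0588, 0.1262]
tcp_rot: [-179.9, -1.4, 91.1]
wrist_force: [0.8, -3.5, -2.5]
opening: -0.0002
grasp_force: 1.4
```

play_rows(steps=[[[0.008,0,0,0],[0.008,0,0,0],[0.008,0,0,0],[0.006,0,0,0],[0.005,0,0,0]]])

```text
time: 5.98
ee_pos: [0.5731, 0.0937, 0.127]
tcp_rot: [-179.9, -1.4, 91.2]
wrist_force: [-0.4, -3.7, -2.6]
opening: 0.0003
grasp_force: 1.4
```

play_rows(steps=[[[0.003,0,0,0],[0.003,0,0,0],[0.002,0,0,0],[0.002,0,0,0],[0,0,0,0]]])

```text
time: 6.4
ee_pos: [0.573, 0.1032, 0.1274]
tcp_rot: [-179.9, -1.4, 91.1]
wrist_force: [-0.5, -1.2, -0.7]
opening: -0.0
grasp_force: 0.3
```

play_rows(steps=[[[0.001,0,0,0],[0.001,0,0,0],[0.001,0,0,0],[0.001,0,0,0],[0.001,0,0,0]]])

```text
time: 6.82
ee_pos: [0.573, 0.108, 0.1275]
tcp_rot: [-179.9, -1.4, 91.1]
wrist_force: [-0.3, -2.5, -2.1]
opening: -0.0004
grasp_force: 1.3
```

play_rows(steps=[[[0.001,0,0,0],[0.001,0,0,0],[0.0005,0,0,0],[0,0,0,0],[0,0,0,0]]])

```text
time: 7.23
ee_pos: [0.5729, 0.1096, 0.1275]
tcp_rot: [-179.9, -1.3, 91.1]
wrist_force: [0.3, -8.0, -1.8]
opening: 0.0005
grasp_force: 3.8
```

Force is rising, so the cover has likely reached the stop. I'll push slightly more to confirm.

play_rows(steps=[[[0.0005,0,0,0],[0.0005,0,0,0],[0,0,0,0],[0,0,0,0],[0,0,0,0]]])

```text
time: 7.65
ee_pos: [0.5729, 0.1096, 0.1275]
tcp_rot: [-179.9, -1.2, 91.1]
wrist_force: [0.3, -12.3, -1.5]
opening: -0.0001
grasp_force: 6.1
```

play_rows(steps=[[[-0.01,0,0,0],[-0.01,0,0,0],[0,0,-0.03,0],[0,0,-0.03,0],[0,0,-0.03,0]]])

```text
time: 8.07
ee_pos: [0.5731, 0.0888, 0.2181]
tcp_rot: [-179.9, -1.4, 91.1]
wrist_force: [0.4, -0.7, 0.8]
opening: -0.0003
grasp_force: 0.0
```

play_rows(steps=[[[-0.035,0,0,0],[-0.035,0,0,0],[-0.035,0,0,0],[-0.035,0,0,0],[-0.035,0,0,0]]])

```text
time: 8.48
ee_pos: [0.5768, -0.0874, 0.2132]
tcp_rot: [-180.0, -1.4, 91.2]
wrist_force: [0.4, 0.3, -0.5]
opening: -0.0002
grasp_force: 0.0
```

```bash
python3 - <<'E'
from h import *
import pickle
c=bot.camera("wrist"); pickle.dump(c,open("w2.pkl","wb"))
cv2.imwrite("pics/w2.png",cv2.resize(c["img"],(800,600)))
t=bot.camera("top"); pickle.dump(t,open("t2.pkl","wb"))
cv2.imwrite("pics/t2.png",cv2.resize(t["img"][150:260,180:360],(800,489),interpolation=cv2.INTER_CUBIC))
o=bot.get_obs(); print(o["ee_pos"],o["tcp_rot"],o["time"],o["q"])
E
```

```text
[ 0.57672814 -0.09010455  0.2126547 ] [-179.94649941   -1.3873568    90.89453741] 8.5833 [-9.54114718  9.63787572 13.13718884 93.80328475  1.35470997 79.5600739 ]
```

View pics/w2.png

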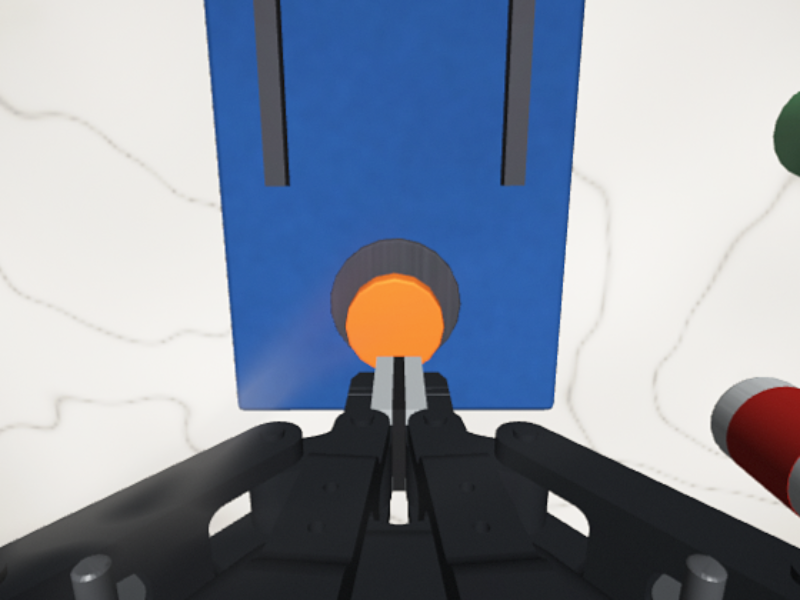

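View pics/t2.png

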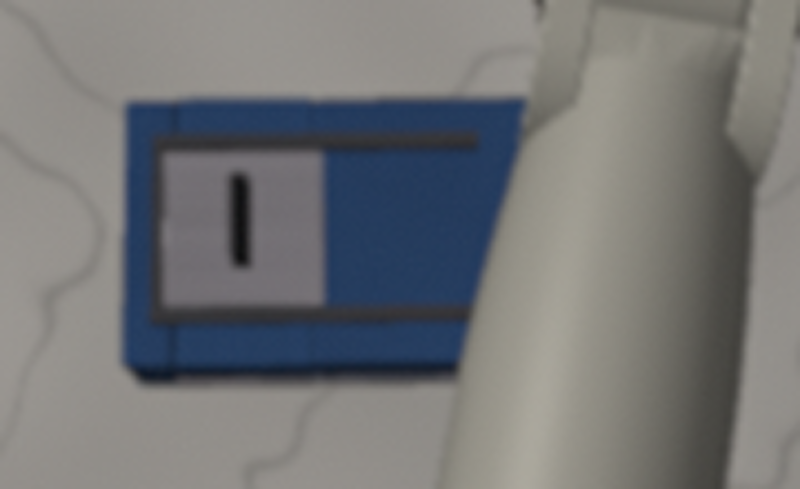

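The wrist view puts the cap centre at about (395,321). The top crop shows the plate against the end stop with the well covered, so the cover is shut.

```bash
python3 - <<'E'
from h import *
import pickle
c=pickle.load(open("w2.pkl","rb"));b=pix2z(c,395*.7,321*.7,.148);o=bot.get_obs()
M=R.from_euler("xyz",o["tcp_rot"],degrees=True).as_matrix()
print(b,M.T@(b-o["ee_pos"]),o["ee_pos"],o["time"])
E
```

```text
[ 0.57639401 -0.0852837   0.148     ] [ 0.00325867 -0.00019836  0.06475279] [ 0.57672814 -0.09010455  0.2126547 ] 8.5833
```

play_rows(steps=[[[0.0033,0,0.02,0],[0,0,0.02,0],[0,0,0.012,0],[0,0,0.003,0],[0,0,0,0]]])

```text
time: 9.0
ee_pos: [0.5763, -0.0807, 0.1573]
tcp_rot: [-179.8, -1.4, 91.2]
wrist_force: [-0.0, 0.5, -0.0]
opening: 0.0003
grasp_force: 0.0
```

play_rows(steps=[[[0,0,0.002,0],[0,0,0.002,0],[0,0,0.002,0],[0,0,0.001,0],[0,0,0,0]]])

```text
time: 9.42
ee_pos: [0.5768, -0.0807, 0.1509]
tcp_rot: [-179.9, -1.4, 91.2]
wrist_force: [-0.1, 1.0, -0.3]
opening: 0.0
grasp_force: 0.0
```

play_rows(steps=[[[-0.005,0,0,0],[0,0,0.001,0],[0,0,0.001,0],[0,0,0.0005,0],[0,0,0,0]]])

```text
time: 9.83
ee_pos: [0.5768, -0.0859, 0.1483]
tcp_rot: [-179.9, -1.4, 91.1]
wrist_force: [-0.3, -0.6, 0.1]
opening: -0.0003
grasp_force: 0.0
```

play_rows(steps=[[[0,0,0.001,0],[0,0,0.001,0],[0,0,0,0],[0,0,0,0],[0,0,0,0]]])

```text
time: 10.25
ee_pos: [0.5769, -0.0858, 0.1465]
tcp_rot: [-179.9, -1.4, 91.1]
wrist_force: [-0.7, -1.1, 3.3]
opening: -0.0
grasp_force: 1.8
```

play_rows(steps=[[[0,0,0.002,0],[0,0,0.002,0],[0,0,0.002,0],[0,0,0.002,0],[0,0,0,0]]])

```text
time: 10.67
ee_pos: [0.5769, -0.0858, 0.1381]
tcp_rot: [-179.9, -1.4, 91.1]
wrist_force: [0.5, -2.6, 6.1]
opening: 0.0001
grasp_force: 3.0
```

play_rows(steps=[[[0,0,0.001,0],[0,0,0.001,0],[0,0,0.0003,0],[0,0,0,0],[0,0,0,0]]])

```text
time: 11.08
ee_pos: [0.5769, -0.0858, 0.1362]
tcp_rot: [-180.0, -1.4, 91.1]
wrist_force: [-0.5, -2.5, 6.0]
opening: 0.0003
grasp_force: 3.3
```

```bash
python3 - <<'E'
from h import *
for n in("scene","top","wrist"):
    c=bot.camera(n)
    if n=="top": im=c["img"][150:260,180:360]
    elif n=="scene": im=c["img"][170:300,230:370]
    else: im=c["img"]
    im=cv2.resize(im,(400,300),interpolation=cv2.INTER_CUBIC)
    a=im if n=="scene" else np.hstack([a,im]) if n=="top" else a; last=im
a=np.vstack([a,np.hstack([last,last*0])])
cv2.imwrite("pics/e.png",a)
o=bot.get_obs();print(o["ee_pos"],o["wrist_force"],o["time"])
E
```

```text
[ 0.57693735 -0.08576188  0.13626078] [-2.02316452 -3.23345526  6.30298016] 11.2333
```

View pics/e.png

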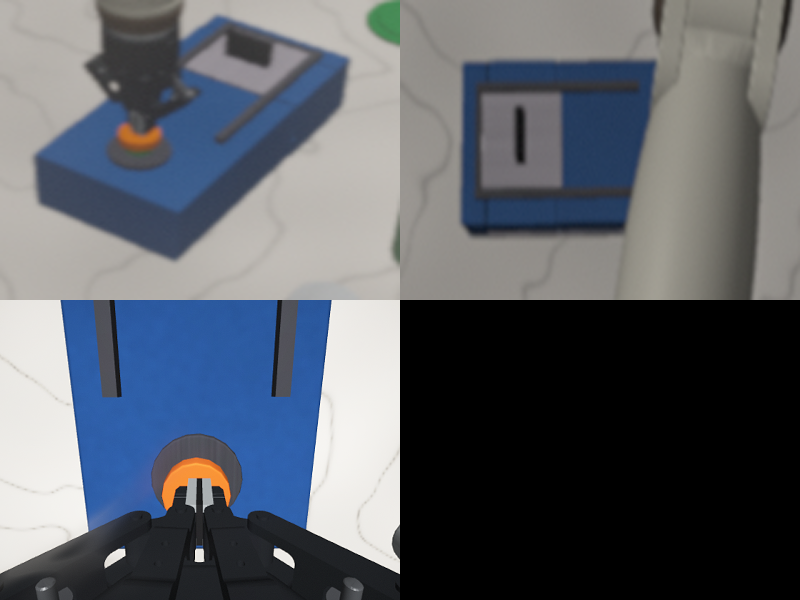

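The fingertips hold the cap down, with a green band showing at about (140,152) and no white. The cover plate is still against its stop, so I'm handing in.

```bash
python3 -c "
from workcell import bot
print(bot.job_done())"
```

```text
the job is handed in; nothing more can be done
None
```

The cover is fully shut against its stop, and the closed fingertips are holding the orange button at about 12 of 24 mm. The job was handed in at about 11 s; no verdict was returned.

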